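Ready the light-sensor mast and hold it upright

ROBOT

A 6-joint arm with a two-finger parallel gripper is mounted at the origin on a cart in front of the work surface, level with it; the furniture and walls round the work are solid. World frame = base frame: x ahead of the robot, y to its left, z up, the work surface at z = 0. Lengths are in mm, angles in rad, forces in N, time in s.
With the tool pointing down it reaches from about 350 to 875 mm from the base axis. Payload 4.2 kg.
Tool frame: the origin (TCP) lies between the finger pads; the fingertips stand 25 mm ahead of it and the grasp point (between the pads) lies 6 mm ahead of it; z points along the fingers, y is the line along which they close (so a half turn about z gives the same grasp; the last joint's range is limited). The gripper opens to 85 mm and grips with 20 to 120 N. Pads are 22 mm wide; open, the fingers measure 114 mm over their backs; the gripper's body (76 mm by 85 mm) begins 54 mm behind the grasp point. The pads swing forward as they close: fully open they stand 13 mm farther back than shut.
Start: joints at [1.446, 0.385, 0.008, 0, -1.194, -0.259], TCP at [233.996, 579.522, 256.312] pointing down, gripper open.
Joint ranges: [-3.14, 3.14], [-1.21, 2.06], [-1.07, 1.41], [-3.16, 2.05], [-2.99, -0.16], [-3.1, 3.1]. Speed limits (rad/s): [2.79, 2.79, 3.14, 3.14, 3.14, 3.14].

INTERFACE

Orientations are given as a unit quaternion [x, y, z, w].
In Python, from bench import arm gives the robot as it stands.
- The arm moves only by the shell command python3 -m pendant 'ROWS'. ROWS is JSON, a list of rows, each a list of 7 numbers: the shift along the tool's x, y, z in m, then the turn, a rotation vector about the tool's x, y, z in degrees, then the finger opening in m, from 0 to 0.0854. In form: [[x, y, z, wx, wy, wz, fingers], ...]. A call has 1 to 12 rows; each row shifts and turns the commanded pose from where the row before left it, along the tool's axes as they then stand; what a row does not reach is not made up. A row lasts 1/10 s, in which the tool goes at most 50 mm and 8.59 degrees, less where a joint would pass 70% of its speed; a pose out of reach is approached as far as the arm can. A call is refused whole if a number of a shift passes 0.05 or a number of a turn 8.59, either way. A call with a gripper value outside its range is refused whole. The fingers move at their own pace and stop on an object; the grip force is fixed at half the most. Time passes only in rows, so rows that do not move let the fingers close. It gives the time, the measured TCP pose, the force, the opening and the grip force at its end, in the units of the state.
- arm.read_state(): the state, without advancing time (a new reading comes with each control period).
- arm.get_image(name): name is "scene" or "top" or "wrist"; returns a dict with "image" (400x640x3 uint8, red, green, blue), "fx", "fy", "cx", "cy" (pixels), "xyz" and "rotation" of the camera in the world. Camera axes: x right, y down, z forward; pixel columns grow to the right and rows downward; lengths in mm; the calibration is good to about 2 mm. A picture is of the moment at which its call begins. There is no depth.
- arm.job_done(): hands the job in; it is judged then, once.
The state is a dict: "clock": time; "joints": joint angles; "joint_vel": joint speeds; "joint_efforts": joint torques, N m; "position": TCP position; "ee_rot": TCP orientation; "contact_force": force on the tool from outside, world axes, zero at the start; "wrist_torque": the same for the moment, N m; "gripper_width": finger opening in mm; "grasp_force": force on a finger pad.
Only numpy, scipy, OpenCV 4.12 (cv2) and the standard library are available. Lean on these libraries where they do the work, as an engineer would, in place of code of your own. Each camera call takes 0.05 s, during which the arm holds its last target. There are 200 camera calls.

TASK

First lift the red dust cap off the sensor head and set it down, knob up, on the lens tissue booklet and let go of it. Then swing the orange-footed kickstand down past its over-centre point so that it snaps fully down, then take hold of the mast (best by its blue head) and bring the leaning mast upright, never tipping it over to the other side. Finish while still gripping the mast and holding it upright: it falls back if let go. Leave the other things on the bench where they are.

Things in the scene. Friction and masses are not known exactly. Their poses are not given: they have to be found in the camera images.
- stand: Grey foot plate of the sensor stand, fixed to the bench, 160 mm (its x, -75 to +85) x 90 mm (y) x 12 mm high, with an aluminium hub and, at x = -54, a 40 mm high rest post. Origin under the hub, on the bench. The mast leans towards the stand's -x, the kickstand is on its +x side; the hinge axes of mast and kickstand lie along the stand's y.
- hub (a point): Hinge axis of the mast, 30 mm above the bench over the stand's origin.
- mast (a joint): Angle of the mast about the hub, rad. 0: leaning 0.26 rad towards the stand's -x on its rest (start); 0.26: upright; more: tipped over to the kickstand's side. 0.9 kg with a black battery pod as counterweight on the -x side: it falls back to 0 by itself; 2 to 4 N at the head raise it. When the kickstand is down, its foot meets the plate and stops the mast at 0.27 to 0.29.
- head_top (a point): Centre of the flat top of the blue cylindrical sensor head (40 mm diameter, 45 mm long along the mast), 160 mm from the hub along the mast; z axis up along the mast, x and y as the stand's, tilted with it. A white diffuser 32 mm across stands 3 mm above it. Below the head is a 20 mm column.
- kickstand (a joint): Angle of the kickstand about its pivot on the mast, rad. 0: stowed, pointing up and 0.5 rad outward (+x) from the mast; 2.14: fully down (stop). Positive turns it outward and down. An over-centre spring pushes it back to 0 below 1.07 and on to 2.14 above; about 1 N at the foot moves it from 0.
- kick_pivot (a point): Pivot of the kickstand on the mast: 60 mm from the hub along the mast and 16 mm to its +x.
- kick_foot (a point): Centre of the orange round foot at the free end of the kickstand, 81 mm from the pivot; the foot is a roller 18 mm long along the stand's y, 12 mm diameter, its flat ends can be pinched; the leg between is a steel bar 11 x 7 mm.
- dust_cap: Loose red plastic cap, 40 g, sits over the sensor head, coaxial with it and tilted with the mast. 51 mm diameter, 16 mm high skirt, with a round knob 18 mm diameter and 20 mm tall on top (total 36 mm). Origin at the centre of the lower rim, z axis up through the knob. Inside 12 mm deep, 45 mm wide; lifts straight off along its z axis and is clear after 15 mm.
- tissue: Teal lens tissue booklet, 72 mm (x) x 102 mm (y) x 10 mm high, fixed flat on the bench, origin at the centre of its underside.
- objective_case: Bystander: grey and black screw case, 37 mm diameter, 67 mm high. Origin at its foot.
- lens_cleaner: Bystander: small white bottle, 30 mm diameter, 75 mm high. Origin at its foot.
- coverslip_box: Bystander: small white box, 30 x 30 x 16 mm. Origin at its underside.
- usb: Bystander: red memory stick, 48 x 18 x 8 mm. Origin at its underside.
- marker: Bystander: black marker pen lying flat, 137 x 13 x 14 mm. Origin at its underside.
There are look-alikes about, which are no part of the job. Several things have the shape of the dust_cap; the one meant has the colours described above.

How it is judged:
By the outcome, as a careful person would: the job done as asked, in the order asked, and still so for the second after the job is handed in, while the arm keeps its last pose, push and grip.
It also fails if it takes over 59 s, if anything falls off the work surface, if the arm or the gripper's body presses on something with over 40 N, if the wrist force passes 120 N, or if a joint passes its speed limit or range.

## Working session

There is one attempt and no reset: what is moved stays moved. The work goes in short steps, Python scripts to look and compute and a shell command to move; the robot and the scene stay as the last step left them, time stands still between calls to the robot, and variables do not carry over. Pictures are saved under pics/ and viewed, at most 10 in all, crops included, and the job is handed in when it is done.

```bash
mkdir -p pics; cat > h.py <<'E'
import numpy as np,cv2
from bench import arm
from scipy.spatial.transform import Rotation as R
def grab(n,fn=None):
    d=arm.get_image(n)
    if fn: cv2.imwrite('pics/'+fn,cv2.cvtColor(d['image'],cv2.COLOR_RGB2BGR))
    return d
def rot(d):
    r=np.array(d['rotation'],float)
    return R.from_quat(r).as_matrix() if r.size==4 else r.reshape(3,3)
def ray(d,u,v):
    w=rot(d)@np.array([(u-d['cx'])/d['fx'],(v-d['cy'])/d['fy'],1.]); return np.array(d['xyz'],float),w/np.linalg.norm(w)
def onz(d,u,v,z):
    o,w=ray(d,u,v); return o+w*(z-o[2])/w[2]
def tri(d1,p1,d2,p2):
    o1,w1=ray(d1,*p1);o2,w2=ray(d2,*p2)
    t=np.linalg.lstsq(np.c_[w1,-w2],o2-o1,rcond=None)[0]
    a,b=o1+w1*t[0],o2+w2*t[1]; return (a+b)/2,np.linalg.norm(a-b)
E
python3 - <<'E'
from h import *
import pickle
D={}
for n in('scene','top'):
    d=D[n]=grab(n,n+'0.png'); print(n,d['xyz'],np.round(rot(d),3).tolist(),d['fx'],d['cx'],d['cy'])
pickle.dump(D,open('d0.pkl','wb'))
s=arm.read_state(); print(s)
E
```

```text
scene [1386.87530784  319.35944428  645.97671016] [[-0.401, 0.468, -0.788], [0.916, 0.214, -0.339], [0.01, -0.858, -0.514]] 379.21295379884714 329.5875639955194 202.33988416829175
top [ 455.20046121  -15.24168038 1419.19776918] [[0.027, -0.994, 0.105], [-1.0, -0.026, 0.012], [-0.01, -0.106, -0.994]] 464.737006815204 317.4794883294806 200.495318857355
{'clock': 0.1, 'joints': array([ 1.44560421e+00,  3.85489415e-01,  6.78780711e-03, -3.95907350e-04,
       -1.19398326e+00, -2.58603241e-01]), 'joint_vel': array([-0.00106071, -0.00129683,  0.00282599, -0.00043021,  0.00052034,
       -0.00036343]), 'joint_efforts': array([-8.35286010e-04, -3.93316805e+01,  1.88931245e+01,  4.19801518e+00,
       -2.52967824e-03,  3.44269679e-06]), 'position': array([233.84153035, 579.11837913, 255.34073424]), 'ee_rot': array([ 9.81629692e-01, -1.90793666e-01, -1.20646140e-04,  9.54435571e-04]), 'contact_force': array([0.3460923 , 0.57923807, 0.14625648]), 'wrist_torque': array([ 0.0243379 , -0.01600544, -0.02252568]), 'grasp_force': 0.0, 'gripper_width': 85.54254809636491}
```

View pics/scene0.png

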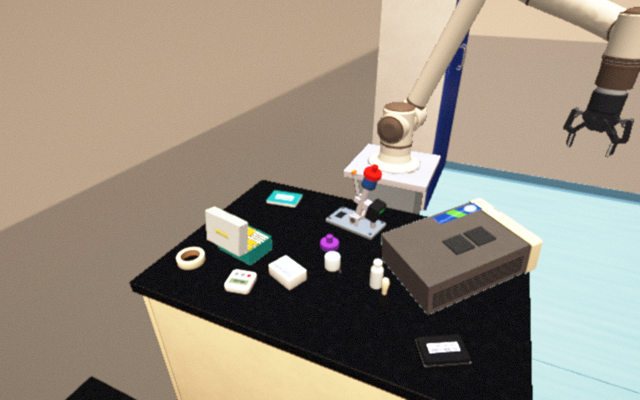

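View pics/top0.png

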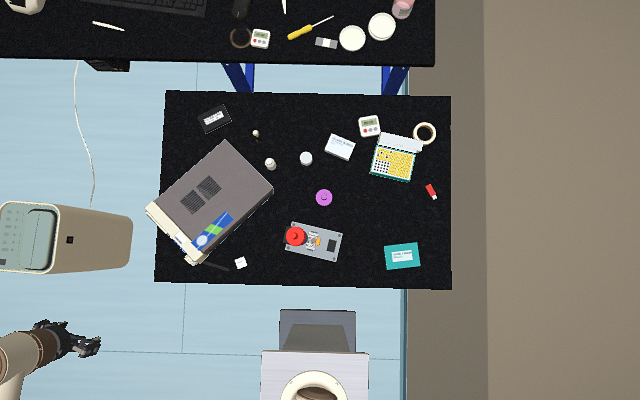

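The scene shows the red cap at about (372,175), on the leaning mast above the grey plate (355,222). In the top view the cap is at (295,236), the plate at (313,242) and the tissue at (402,256). The purple cap at (324,197) is a look-alike. The big box lies to the left of the stand.

```bash
python3 - <<'E'
from h import *
import pickle
D=pickle.load(open('d0.pkl','rb'))
def big(m,roi):
    x0,y0,x1,y1=roi; k=np.zeros_like(m); k[y0:y1,x0:x1]=m[y0:y1,x0:x1]
    n,l,s,c=cv2.connectedComponentsWithStats(k); i=1+np.argmax(s[1:,4]); return (l==i).astype(np.uint8),c[i],s[i]
T=D['top'];S=D['scene']
hsv={n:cv2.cvtColor(D[n]['image'],cv2.COLOR_RGB2HSV) for n in D}
H=lambda n,lo,hi:cv2.inRange(hsv[n],lo,hi)
# tissue
m,c,s=big(H('top',(80,80,60),(100,255,255)),(370,230,440,290))
r=cv2.minAreaRect(cv2.findContours(m,0,1)[0][0]); P=[onz(T,*p,10) for p in cv2.boxPoints(r)]
print('tissue',onz(T,*r[0],10),np.linalg.norm(P[0]-P[1]),np.linalg.norm(P[1]-P[2]),np.round(P,0).tolist())
# plate: grey, bright
m=H('top',(0,0,90),(180,60,255)); m=cv2.morphologyEx(m,cv2.MORPH_CLOSE,np.ones((3,3)))
m,c,s=big(m,(275,212,350,270))
r=cv2.minAreaRect(cv2.findContours(m,0,1)[0][0]);P=[onz(T,*p,12) for p in cv2.boxPoints(r)]
print('plate',s,onz(T,*r[0],12),np.linalg.norm(P[0]-P[1]),np.linalg.norm(P[1]-P[2]),np.round(P,0).tolist())
red=lambda n:H(n,(0,150,80),(5,255,255))|H(n,(172,150,80),(180,255,255))
m1,c1,s1=big(red('top'),(275,212,350,270)); m2,c2,s2=big(red('scene'),(340,150,400,200))
print('cap',c1,s1,c2,s2,tri(T,c1,S,c2))
for n,roi in(('top',(275,212,350,270)),('scene',(330,150,400,240))):
    m,c,s=big(H(n,(7,150,120),(22,255,255)),roi);print('orange',n,c,s)
a=cv2.resize(T['image'][205:275,270:350],None,fx=5,fy=5,interpolation=2)
b=cv2.resize(S['image'][155:245,315:395],None,fx=5,fy=5,interpolation=2)
o=np.zeros((450,800,3),np.uint8);o[:350,:400]=a;o[:450,400:]=b
cv2.imwrite('pics/c1.png',o[:,:,::-1])
E
```

```text
tissue [ 444.53238321 -255.32367316   10.        ] 104.31496315381277 73.82293438600412 [[474.0, -199.0, 10.0], [489.0, -302.0, 10.0], [415.0, -311.0, 10.0], [401.0, -209.0, 10.0]]
plate [ 285  221   58   41 1152] [480.58239218  10.96192764  12.        ] 89.85970904372905 159.5634252794566 [[453.0, 98.0, 12.0], [541.0, 80.0, 12.0], [508.0, -76.0, 12.0], [421.0, -57.0, 12.0]]
cap [295.20588235 235.93464052] [286 227  20  19 306] [372.41363636 173.18181818] [364 165  18  17 220] (array([489.62001288,  57.69226978, 183.96656787]), np.float64(2.125354906192623))
orange top [317.5        241.21428571] [315 238   6   7  28]
orange scene [353.33333333 172.06666667] [351 170   5   5  15]
```

View pics/c1.png

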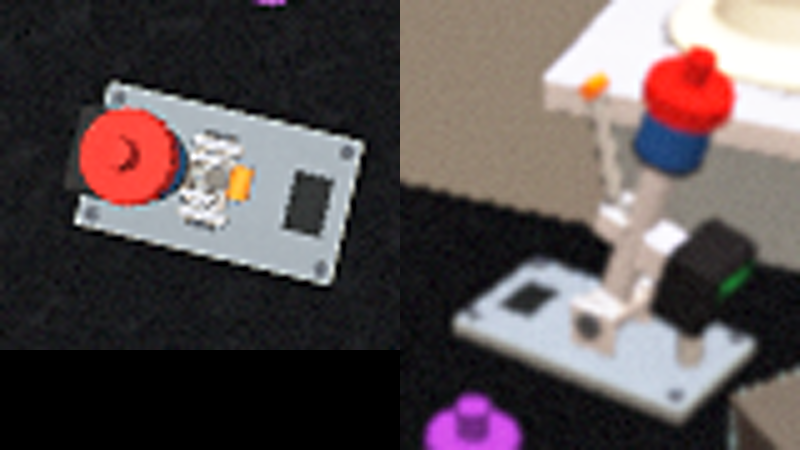

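```bash
cat >> h.py <<'E'
O=np.array([481.6,15.9,0.]); SX=np.array([-.204,-.979,0]);SX/=np.linalg.norm(SX);Z=np.array([0,0,1.]);SY=np.cross(Z,SX)
def mast(l,q=0,dx=0):  # point on mast, lean
    a=q-.26; m=np.sin(a)*SX+np.cos(a)*Z; mx=np.cos(a)*SX-np.sin(a)*Z
    return O+30*Z+l*m+dx*mx
def foot(t,q=0):
    a=q-.26+.5+t; return mast(60,q,16)+81*(np.sin(a)*SX+np.cos(a)*Z)
def tool(a):  # tool x = stand x tilted by a, z=-mast
    m=np.sin(a)*SX+np.cos(a)*Z; return np.c_[np.cos(a)*SX-np.sin(a)*Z,-SY,-m]
def plan(p,Rm=None):
    s=arm.read_state();R0=R.from_quat(s['ee_rot']).as_matrix();Rm=R0 if Rm is None else Rm
    print('turn',np.round(np.degrees(R.from_matrix(R0.T@Rm).as_rotvec()),2),'then shift mm',np.round(Rm.T@(np.array(p)-s['position']),1),'pos',np.round(s['position'],1),'clock',round(s['clock'],2))
def proj(d,p):
    c=rot(d).T@(np.array(p)-np.array(d['xyz']));return d['cx']+d['fx']*c[0]/c[2],d['cy']+d['fy']*c[1]/c[2]
E
python3 - <<'E'
from h import *
import pickle
D=pickle.load(open('d0.pkl','rb'))
print('foot',foot(0),tri(D['top'],(317.5,241.2),D['scene'],(353.3,172.1)))
for n in D: print(n,'foot',proj(D[n],foot(0)),'knob',proj(D[n],mast(187)),'skirt',proj(D[n],mast(159)))
# box height: near corner in both views
print('boxcorner',tri(D['top'],(273,187),D['scene'],(383,244)), tri(D['top'],(225,141),D['scene'],(432,282)))
print('above cap',mast(245)); plan(mast(245)+[0,0,0],tool(0)); plan(mast(245),tool(-.26))
E
```

```text
foot [477.66468302  -2.98566334 170.77506348] (array([477.5304567 ,  -1.70850563, 169.48714141]), np.float64(2.047705510961035))
scene foot (np.float64(352.5147573018607), np.float64(171.61087381176318)) knob (np.float64(374.35902481248877), np.float64(164.8615428511077)) skirt (np.float64(371.35537997180467), np.float64(173.20391173836225))
top foot (np.float64(317.6097957506871), np.float64(241.2719067238154)) knob (np.float64(292.2149227674223), np.float64(234.99665257384925)) skirt (np.float64(295.4990503004684), np.float64(235.94572032197462))
boxcorner (array([633.55430929, 137.38947814,  67.85214483]), np.float64(8.616113156425957)) (array([760.36510202, 278.10339974, 101.12619287]), np.float64(8.772845670101404))
above cap [494.44851981  77.56029848 266.76554464]
turn [ 0.09 -0.08 79.77] then shift mm [ 437.8 -357.4  -11.4] pos [233.8 579.1 255.3] clock 0.1
turn [-10.28  12.32  79.3 ] then shift mm [ 426.1 -357.4  101.5] pos [233.8 579.1 255.3] clock 0.1
```

```bash
python3 -m pendant '[[0,0,-0.04,0,0,8,0.05],[0,0,-0.02,0,0,8,0.05],[0,0,0,0,0,8,0.05],[0,0,0,0,0,8,0.05],[0,0,0,0,0,8,0.05],[0,0,0,0,0,8,0.05],[0,0,0,0,0,8,0.05],[0,0,0,0,0,8,0.05],[0,0,0,0,0,8,0.05],[0,0,0,0,0,7.8,0.05]]'
python3 -m pendant '[[0.036,-0.03,0,0,0,0,0.05],[0.036,-0.03,0,0,0,0,0.05],[0.036,-0.03,0,0,0,0,0.05],[0.036,-0.03,0,0,0,0,0.05],[0.036,-0.03,0,0,0,0,0.05],[0.036,-0.03,0,0,0,0,0.05],[0.036,-0.03,0,0,0,0,0.05],[0.036,-0.03,0,0,0,0,0.05],[0.036,-0.03,0,0,0,0,0.05],[0.036,-0.03,0,0,0,0,0.05],[0.036,-0.03,0,0,0,0,0.05],[0.036,-0.03,0,0,0,0,0.05]]'
python3 -m pendant '[[0,0,0,0,7.45,0,0.05],[0,0,0,0,7.45,0,0.05],[0,0,0,0,0,0,0.05],[0,0,0,0,0,0,0.05]]'
python3 - <<'E'
from h import *
plan(mast(245),tool(-.26)); print(arm.read_state()['joints'])
E
```

```text
clock: 1.1
position: [233.9, 579.3, 315.6]
ee_rot: [-0.629, 0.778, -0.0, -0.001]
contact_force: [0.8, -0.6, -0.2]
gripper_width: 50.0
grasp_force: 0.0
clock: 2.3
position: [498.4, 81.2, 316.2]
ee_rot: [-0.631, 0.776, 0.0, -0.0]
contact_force: [1.2, 0.6, -0.7]
gripper_width: 50.2
grasp_force: 0.0
clock: 2.7
position: [497.8, 83.5, 315.4]
ee_rot: [-0.626, 0.769, -0.081, -0.101]
contact_force: [-0.7, -0.1, -0.2]
gripper_width: 49.9
grasp_force: 0.0
turn [0.09 0.03 0.05] then shift mm [-6.3  2.1 48.7] pos [497.8  83.5 315.4] clock 2.7
[ 0.58637929  0.19685875 -0.19875606  0.18397737 -1.36650177 -0.8459619 ]
```

```bash
python3 -m pendant '[[-0.006,0.002,0.03,0,0,0,0.05],[0,0,0.025,0,0,0,0.05],[0,0,0.02,0,0,0,0.05],[0,0,0,0,0,0,0.05],[0,0,0,0,0,0,0.05]]'
python3 - <<'E'
from h import *
plan(mast(196),tool(-.26))
w=grab('wrist','w1.png'); print([proj(w,p) for p in (mast(187),mast(160),foot(0))])
E
```

```text
clock: 3.2
position: [493.7, 70.5, 243.3]
ee_rot: [-0.626, 0.769, -0.082, -0.1]
contact_force: [0.9, -0.2, 0.0]
gripper_width: 50.1
grasp_force: 0.0
turn [-0.07  0.08 -0.02] then shift mm [-0.8  0.7 24.5] pos [493.7  70.5 243.3] clock 3.2
[(np.float64(324.5264642815989), np.float64(256.44112820865746)), (np.float64(324.32425163760547), np.float64(234.99516308202334)), (np.float64(324.19025208006747), np.float64(134.75024115581766))]
```

View pics/w1.png

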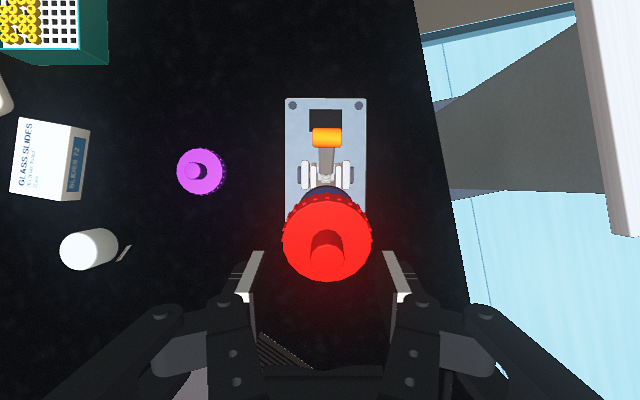

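The knob top is at (327,252) and the foot at (327,137), both within 3 px of prediction. I'll descend and grip.

```bash
python3 -m pendant '[[-0.001,0,0.012,0,0,0,0.05],[0,0,0.012,0,0,0,0.05],[0,0,0,0,0,0,0.03],[0,0,0,0,0,0,0.0],[0,0,0,0,0,0,0.0],[0,0,0,0,0,0,0.0],[0,0,0,0,0,0,0.0],[0,0,0,0,0,0,0.0]]'
python3 -c "
from h import *
plan(mast(196),tool(-.26))"
```

```text
clock: 4.05
position: [492.6, 65.4, 219.5]
ee_rot: [-0.626, 0.769, -0.082, -0.1]
contact_force: [-1.9, 0.6, 4.8]
gripper_width: 15.5
grasp_force: 58.6
turn [-0.05  0.03 -0.02] then shift mm [0.3 0.7 0.2] pos [492.6  65.4 219.5] clock 4.05
```

```bash
python3 -m pendant '[[0,0,-0.008,0,0,0,0],[0,0,-0.01,0,0,0,0],[0,0,-0.02,0,0,0,0],[0,0,-0.03,0,0,0,0],[0,0,-0.04,0,0,0,0],[0,0,0,0,0,0,0],[0,0,0,0,0,0,0]]'
python3 - <<'E'
from h import *
w=grab('scene'); a=cv2.resize(w['image'][120:245,315:440],None,fx=3,fy=3); w=grab('wrist')
o=np.zeros((400,800,3),np.uint8);o[:375,:375]=a;o[:,400:]=w['image'][:,120:520];cv2.imwrite('pics/l.png',o[:,:,::-1])
plan([444.5,-255.3,150],tool(0))
E
```

```text
clock: 4.75
position: [498.3, 92.9, 324.3]
ee_rot: [-0.626, 0.77, -0.082, -0.099]
contact_force: [0.1, 0.2, -0.5]
gripper_width: 15.4
grasp_force: 58.6
turn [  0.09 -14.94  -0.02] then shift mm [351.  -19.  172.4] pos [497.5  92.2 322.4] clock 4.85
```

View pics/l.png

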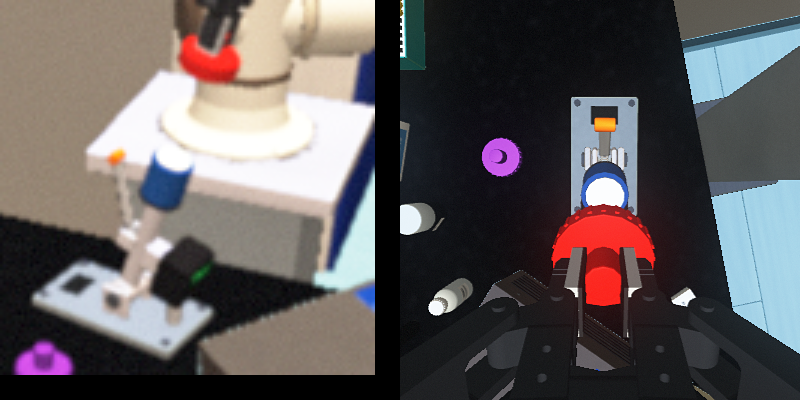

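The cap is held in the fingers, clear of the head, whose white diffuser shows. Next I carry it to the tissue.

```bash
python3 -m pendant '[[0,0,0,0,-7.47,0,0],[0,0,0,0,-7.47,0,0],[0.039,-0.002,0,0,0,0,0],[0.039,-0.002,0,0,0,0,0],[0.039,-0.002,0,0,0,0,0],[0.039,-0.002,0,0,0,0,0],[0.039,-0.002,0,0,0,0,0],[0.039,-0.002,0,0,0,0,0],[0.039,-0.002,0,0,0,0,0],[0.039,-0.002,0,0,0,0,0],[0.039,-0.002,0,0,0,0,0]]'
python3 -m pendant '[[0,0,0.04,0,0,0,0],[0,0,0.04,0,0,0,0],[0,0,0.04,0,0,0,0],[0,0,0.04,0,0,0,0],[0,0,0,0,0,0,0],[0,0,0,0,0,0,0]]'
python3 -c "
from h import *
plan([444.5,-255.3,55],tool(0))"
```

```text
clock: 5.95
position: [442.7, -256.4, 321.7]
ee_rot: [-0.631, 0.776, 0.001, -0.001]
contact_force: [0.8, -0.9, -0.6]
gripper_width: 15.7
grasp_force: 58.6
clock: 6.55
position: [443.7, -255.1, 162.9]
ee_rot: [-0.631, 0.776, 0.001, -0.001]
contact_force: [0.8, -0.1, -0.2]
gripper_width: 15.3
grasp_force: 58.7
turn [ 0.13 -0.01  0.01] then shift mm [  0.   -0.8 107.9] pos [ 443.7 -255.1  162.9] clock 6.55
```

```bash
python3 -m pendant '[[0,0,0.04,0,0,0,0],[0,0,0.04,0,0,0,0],[0,0,0.018,0,0,0,0],[0,0,0.005,0,0,0,0],[0,0,0,0,0,0,0],[0,0,0,0,0,0,0]]'
python3 -m pendant '[[0,0,0.002,0,0,0,0],[0,0,0.001,0,0,0,0],[0,0,0,0,0,0,0],[0,0,0,0,0,0,0]]'
```

```text
clock: 7.15
position: [445.7, -255.2, 62.1]
ee_rot: [-0.631, 0.776, -0.002, 0.002]
contact_force: [0.2, -0.3, -0.1]
gripper_width: 15.7
grasp_force: 58.7
clock: 7.55
position: [444.1, -254.7, 57.2]
ee_rot: [-0.631, 0.776, 0.0, 0.0]
contact_force: [-1.2, -0.5, 0.1]
gripper_width: 15.2
grasp_force: 58.7
```

```bash
python3 -m pendant '[[0,0,0.001,0,0,0,0],[0,0,0,0,0,0,0],[0,0,0,0,0,0,0]]'
python3 -m pendant '[[0,0,0.001,0,0,0,0],[0,0,0,0,0,0,0],[0,0,0,0,0,0,0]]'
python3 -m pendant '[[0,0,0.001,0,0,0,0],[0,0,0,0,0,0,0],[0,0,0,0,0,0,0]]'
```

```text
clock: 7.85
position: [443.9, -254.7, 55.9]
ee_rot: [-0.631, 0.776, 0.0, 0.0]
contact_force: [0.0, 0.9, -0.1]
gripper_width: 15.4
grasp_force: 58.7
clock: 8.15
position: [444.0, -254.7, 54.9]
ee_rot: [-0.631, 0.776, 0.0, 0.0]
contact_force: [0.7, 0.3, 0.2]
gripper_width: 15.7
grasp_force: 58.7
clock: 8.45
position: [443.9, -254.7, 54.7]
ee_rot: [-0.631, 0.776, 0.0, 0.0]
contact_force: [-1.3, 1.5, 5.5]
gripper_width: 15.2
grasp_force: 59.5
```

```bash
python3 -m pendant '[[0,0,0,0,0,0,0.02],[0,0,0,0,0,0,0.03],[0,0,0,0,0,0,0.045],[0,0,0,0,0,0,0.05],[0,0,0,0,0,0,0.05],[0,0,-0.01,0,0,0,0.05],[0,0,-0.03,0,0,0,0.05],[0,0,-0.04,0,0,0,0.05],[0,0,-0.04,0,0,0,0.05],[0,0,-0.04,0,0,0,0.05],[0,0,-0.04,0,0,0,0.05],[0,0,0,0,0,0,0.05]]'
python3 - <<'E'
from h import *
w=grab('wrist','t.png'); t=grab('top')
m=cv2.inRange(cv2.cvtColor(t['image'],cv2.COLOR_RGB2HSV),(0,150,80),(5,255,255)); m[:230]=0;M=cv2.moments(m)
if M['m00']: print(onz(t,M['m10']/M['m00'],M['m01']/M['m00'],30),M['m00']/255)
f=foot(0); plan(f+[0,0,80],tool(0))
E
```

```text
clock: 9.65
position: [446.7, -256.1, 261.3]
ee_rot: [-0.631, 0.776, -0.006, 0.004]
contact_force: [0.4, 0.3, 0.3]
gripper_width: 49.9
grasp_force: 0.0
turn [-0.2   0.06 -0.03] then shift mm [-253.4   18.4    4.8] pos [ 444.  -254.8  255.6] clock 9.75
```

View pics/t.png

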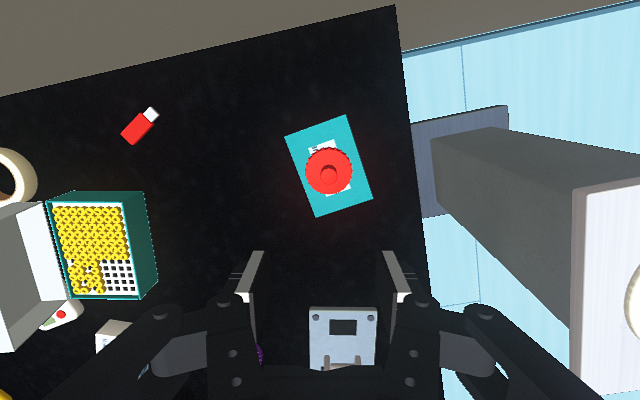

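The red cap sits knob-up at the centre of the tissue, at (328,170). On to the kickstand foot.

```bash
python3 -m pendant '[[-0.042,0.003,0,0,0,0,0.05],[-0.042,0.003,0,0,0,0,0.05],[-0.042,0.003,0,0,0,0,0.05],[-0.042,0.003,0,0,0,0,0.05],[-0.042,0.003,0,0,0,0,0.05],[-0.043,0.003,0,0,0,0,0.05],[0,0,0,0,0,0,0.05],[0,0,0,0,0,0,0.05],[0,0,0.03,0,0,0,0.045],[0,0,0,0,0,0,0.045],[0,0,0,0,0,0,0.045]]'
python3 - <<'E'
from h import *
w=grab('wrist'); m=cv2.inRange(cv2.cvtColor(w['image'],cv2.COLOR_RGB2HSV),(7,150,120),(22,255,255))
n,l,s,c=cv2.connectedComponentsWithStats(m); i=1+np.argmax(s[1:,4]); print(s[i],c[i],proj(w,foot(0)))
a=foot(0);d=w
print(onz(w,*c[i],a[2]),a)
plan(a+[0,0,9],tool(0))
E
```

```text
clock: 10.85
position: [477.6, -4.7, 223.8]
ee_rot: [-0.63, 0.776, 0.0, -0.001]
contact_force: [1.4, -0.8, 0.0]
gripper_width: 44.7
grasp_force: 0.0
[310 235  33  21 332] [326.24698795 241.89156627] (np.float64(323.2206944060306), np.float64(241.74005616619326))
[476.00691328  -2.53875295 170.77506348] [477.66468302  -2.98566334 170.77506348]
turn [-0.01  0.01 -0.09] then shift mm [-1.3  0.8 44.8] pos [478.2  -4.4 224.6] clock 10.9
```

```bash
python3 -m pendant '[[-0.001,0.002,0.02,0,0,0,0.045],[0,0,0.02,0,0,0,0.045],[0,0,0.004,0,0,0,0.045],[0,0,0,0,0,0,0.03],[0,0,0,0,0,0,0],[0,0,0,0,0,0,0],[0,0,0,0,0,0,0],[0,0,0,0,0,0,0]]'
python3 - <<'E'
from h import *
plan(foot(0)+[0,0,9],tool(0))
ts=np.linspace(0,1.5,16); P=np.array([[foot(t)@SX-O@SX,foot(t)[2]] for t in ts]); print(np.round(np.c_[ts[1:],np.diff(P,axis=0)*[1,-1]],2))
E
```

```text
clock: 11.7
position: [476.5, -2.1, 181.6]
ee_rot: [-0.631, 0.776, -0.0, 0.001]
contact_force: [-2.4, 0.9, 5.6]
gripper_width: 16.4
grasp_force: 58.5
turn [-0.08  0.06 -0.  ] then shift mm [ 0.6 -1.3  1.8] pos [476.5  -2.1 181.6] clock 11.7
[[ 0.1   7.76  2.32]
 [ 0.2   7.49  3.08]
 [ 0.3   7.14  3.81]
 [ 0.4   6.73  4.5 ]
 [ 0.5   6.24  5.15]
 [ 0.6   5.7   5.75]
 [ 0.7   5.1   6.29]
 [ 0.8   4.44  6.77]
 [ 0.9   3.74  7.18]
 [ 1.    3.01  7.52]
 [ 1.1   2.24  7.78]
 [ 1.2   1.46  7.96]
 [ 1.3   0.65  8.07]
 [ 1.4  -0.16  8.1 ]
 [ 1.5  -0.96  8.04]]
```

```bash
python3 -m pendant '[[0.008,0,0.002,0,0,0,0],[0.0075,0,0.003,0,0,0,0],[0.007,0,0.004,0,0,0,0],[0.007,0,0.0045,0,0,0,0],[0.006,0,0.005,0,0,0,0],[0,0,0,0,0,0,0]]'
```

```text
clock: 12.3
position: [468.9, -38.1, 163.4]
ee_rot: [-0.631, 0.776, -0.001, 0.0]
contact_force: [-4.7, -3.3, 9.4]
gripper_width: 15.7
grasp_force: 58.2
```

```bash
python3 -m pendant '[[0.006,0,0.006,0,0,0,0],[0.005,0,0.006,0,0,0,0],[0.0045,0,0.007,0,0,0,0],[0.0035,0,0.007,0,0,0,0],[0.003,0,0.0075,0,0,0,0],[0.002,0,0.008,0,0,0,0],[0.0015,0,0.008,0,0,0,0],[0.0005,0,0.008,0,0,0,0],[0,0,0.008,0,0,0,0],[0,0,0,0,0,0,0]]'
python3 - <<'E'
from h import *
plan(foot(1.4)+[0,0,9],tool(0))
s=grab('scene');w=grab('wrist')
o=np.zeros((400,800,3),np.uint8);o[:375,:375]=cv2.resize(s['image'][120:245,315:440],None,fx=3,fy=3);o[:,400:]=w['image'][:,120:520];cv2.imwrite('pics/k.png',o[:,:,::-1])
E
```

```text
clock: 13.3
position: [462.3, -65.7, 96.3]
ee_rot: [-0.631, 0.776, -0.0, -0.003]
contact_force: [-1.2, -17.9, 5.1]
gripper_width: 14.7
grasp_force: 61.0
turn [ 0.2  -0.3   0.05] then shift mm [-3.  -2.3  0.8] pos [462.3 -65.7  96.3] clock 13.3
```

View pics/k.png

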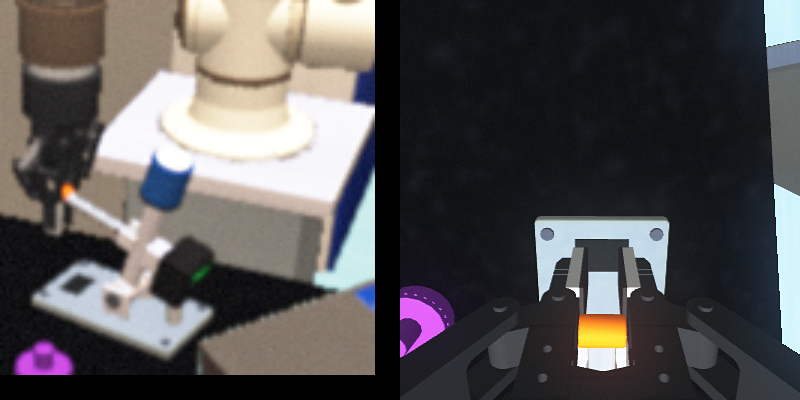

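```bash
python3 - <<'E'
from h import *
s=grab('scene');w=grab('wrist')
for n,d in(('s',s),('w',w)):
    m=cv2.inRange(cv2.cvtColor(d['image'],cv2.COLOR_RGB2HSV),(7,150,120),(22,255,255))
    if n=='s': m[:150]=0;m[215:]=0;m[:,:320]=0;m[:,400:]=0
    k,l,st,c=cv2.connectedComponentsWithStats(m); i=1+np.argmax(st[1:,4]); print(n,st[i],c[i])
for t in(.7,.8,.9,1.0,1.1,1.2,1.3,1.4): print(t,np.round(proj(s,foot(t)),1),np.round(proj(w,foot(t)),1),foot(t)[2])
print(arm.read_state()['contact_force'])
E
```

```text
s [335 181   5   5  15] [336.86666667 182.6       ]
w [298 314  49  30 830] [322.80722892 322.72409639]
0.7 [338.7 176.9] [316.3 424.7] 139.86951754586426
0.8 [337.4 178.6] [316.5 394.2] 133.10052835420032
0.9 [336.3 180.4] [316.7 367.2] 125.92184233897227
1.0 [335.5 182.4] [317.  343.9] 118.40518655788615
1.1 [334.8 184.5] [317.2 324.2] 110.62566495083048
1.2 [334.4 186.7] [317.5 308. ] 102.66100792613507
1.3 [334.1 189. ] [317.7 295. ] 94.59079570402503
1.4 [334.1 191.3] [317.9 284.9] 86.49566317736625
[ -1.63539274 -18.46817066   3.9603072 ]
```

```bash
cat >> h.py <<'E'
def orange():
    for n in('scene','wrist'):
        d=grab(n);m=cv2.inRange(cv2.cvtColor(d['image'],cv2.COLOR_RGB2HSV),(7,150,120),(22,255,255))
        if n=='scene': m[:150]=0;m[240:]=0;m[:,:320]=0;m[:,400:]=0
        k,l,st,c=cv2.connectedComponentsWithStats(m)
        if k<2: print(n,'none');continue
        i=1+np.argmax(st[1:,4]); T=np.arange(0,2.15,.02);e=[np.hypot(*(np.array(proj(d,foot(t)))-c[i])) for t in T]
        print(n,st[i],np.round(c[i],1),'theta',T[np.argmin(e)],'err',min(e))
E
python3 -m pendant '[[0,0,0.004,0,0,0,0],[0,0,0.004,0,0,0,0],[0,0,0,0,0,0,0]]'
python3 -c "
from h import *
orange()"
```

```text
clock: 13.8
position: [462.9, -65.2, 88.5]
ee_rot: [-0.63, 0.777, -0.0, -0.002]
contact_force: [-1.3, -17.6, 2.6]
gripper_width: 14.2
grasp_force: 57.8
scene [335 183   4   4  11] [336.5 184.4] theta 1.08 err 1.5725869880917873
wrist [298 312  51  33 843] [323.8 320.7] theta 1.2 err 5.2348705262952455
```

```bash
python3 -m pendant '[[0,0,0.006,0,0,0,0],[-0.001,0,0.006,0,0,0,0],[-0.001,0,0.006,0,0,0,0],[0,0,0,0,0,0,0]]'
python3 -c "
from h import *
orange()"
```

```text
clock: 14.3
position: [463.1, -62.3, 69.8]
ee_rot: [-0.631, 0.776, 0.0, -0.002]
contact_force: [-0.0, -10.9, 0.3]
gripper_width: 13.5
grasp_force: 65.5
scene [337 189   2   1   2] [337.5 189. ] theta 1.3 err 3.3649130043617403
wrist [297 306  51  34 826] [323.9 314.5] theta 1.42 err 6.694337870089225
```

```bash
python3 -m pendant '[[0,0,0,0,0,0,0.03],[0,0,0,0,0,0,0.045],[0,0,0,0,0,0,0.045],[0,0,0,0,0,0,0.045],[0,0,0,0,0,0,0.045]]'
python3 -m pendant '[[0.005,0,-0.02,0,0,0,0.045],[0.005,0,-0.03,0,0,0,0.045],[0,0,-0.04,0,0,0,0.05],[0,0,-0.04,0,0,0,0.05],[0,0,-0.04,0,0,0,0.05],[0,0,-0.03,0,0,0,0.05],[0,0,0,0,0,0,0.05],[0,0,0,0,0,0,0.05]]'
python3 - <<'E'
from h import *
orange()
plan(mast(215),tool(-.26))
s=grab('scene');w=grab('wrist');print(proj(w,mast(163)))
o=np.zeros((400,800,3),np.uint8);o[:375,:375]=cv2.resize(s['image'][120:245,315:440],None,fx=3,fy=3);o[:,400:]=w['image'][:,120:520];cv2.imwrite('pics/k2.png',o[:,:,::-1])
E
```

```text
clock: 14.9
position: [464.4, -60.0, 70.2]
ee_rot: [-0.631, 0.776, 0.0, 0.001]
contact_force: [0.5, -0.1, -0.4]
gripper_width: 45.0
grasp_force: 0.0
clock: 15.7
position: [461.9, -69.9, 270.4]
ee_rot: [-0.631, 0.776, 0.0, 0.001]
contact_force: [-0.8, 0.4, -0.4]
gripper_width: 49.9
grasp_force: 0.0
scene [339 206   4   6  15] [340.5 208.6] theta 2.14 err 0.2509069042332107
wrist [ 29  85  18  48 169] [ 38.5 108.7] theta 1.58 err 292.5925035863778
turn [ 1.500e-01  1.491e+01 -1.000e-02] then shift mm [-146.8   -2.4   -6.9] pos [461.3 -70.1 268.9] clock 15.8
(np.float64(319.70930842717536), np.float64(379.807774828418))
```

View pics/k2.png

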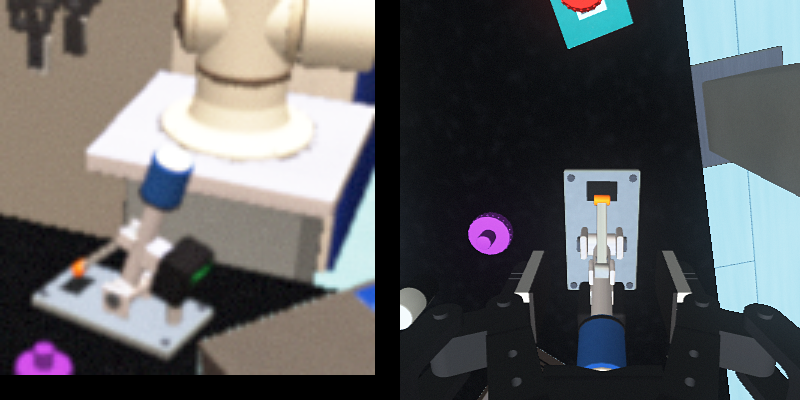

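The kickstand is fully down: θ matches 2.14 with 0.25 px error, and the mast still leans. I'll go to the head, aligned with the mast.

```bash
python3 -m pendant '[[0,0,0,0,7.45,0,0.065],[0,0,0,0,7.45,0,0.065],[-0.037,-0.001,-0.001,0,0,0,0.065],[-0.037,-0.001,-0.002,0,0,0,0.065],[-0.037,0,-0.002,0,0,0,0.065],[-0.036,0,-0.002,0,0,0,0.065],[0,0,0,0,0,0,0.065],[0,0,0,0,0,0,0.065]]'
python3 - <<'E'
from h import *
plan(mast(146),tool(-.26))
w=grab('wrist');m=cv2.inRange(cv2.cvtColor(w['image'],cv2.COLOR_RGB2HSV),(0,0,200),(180,60,255));m[:150]=0;m[:,:260]=0;m[:,390:]=0
k,l,st,c=cv2.connectedComponentsWithStats(m);i=1+np.argmax(st[1:,4]);print(st[i],c[i],proj(w,mast(163)))
E
```

```text
clock: 16.7
position: [493.1, 70.7, 237.8]
ee_rot: [-0.626, 0.769, -0.081, -0.102]
contact_force: [0.5, 0.2, 0.2]
gripper_width: 64.9
grasp_force: 0.0
turn [ 0.12 -0.09  0.09] then shift mm [ 0.7  0.1 69.2] pos [493.1  70.7 237.8] clock 16.7
[ 298  214   55   53 2262] [325.01591512 240.35720601] (np.float64(322.8729292329085), np.float64(238.7107507062035))
```

```bash
python3 -m pendant '[[0,0.001,0.03,0,0,0,0.065],[0,0,0.025,0,0,0,0.065],[0,0,0.014,0,0,0,0.065],[0,0,0,0,0,0,0.065],[0,0,0,0,0,0,0.05],[0,0,0,0,0,0,0.03],[0,0,0,0,0,0,0.03],[0,0,0,0,0,0,0.03],[0,0,0,0,0,0,0.03]]'
python3 - <<'E'
from h import *
plan(mast(146),tool(-.26))
for q in np.arange(.02,.27,.04): 
    Rr=tool(q-.04-.26) if q>.03 else tool(-.26)
    print(round(q,2),np.round(Rr.T@(mast(146,q)-mast(146,max(q-.04,0))),2))
E
```

```text
clock: 17.65
position: [488.1, 53.1, 173.7]
ee_rot: [-0.625, 0.77, -0.081, -0.101]
contact_force: [-5.5, 2.0, 3.6]
gripper_width: 38.4
grasp_force: 61.0
turn [ 0.04  0.03 -0.05] then shift mm [-0.5 -1.3  2.6] pos [488.1  53.1 173.7] clock 17.65
0.02 [ 2.92 -0.    0.03]
0.06 [ 5.84 -0.    0.12]
0.1 [5.84 0.   0.12]
0.14 [ 5.84 -0.    0.12]
0.18 [5.84 0.   0.12]
0.22 [ 5.84 -0.    0.12]
0.26 [5.84 0.   0.12]
```

```bash
python3 -m pendant '[[0.0039,0,0,0,-1.5,0,0.03],[0.0039,0,0,0,-1.5,0,0.03],[0.0039,0,0,0,-1.5,0,0.03],[0.0039,0,0.0001,0,-1.5,0,0.03],[0.0039,0,0,0,-1.5,0,0.03],[0.0039,0,0.0001,0,-1.5,0,0.03],[0.0039,0,0,0,-1.5,0,0.03],[0.0039,0,0.0001,0,-1.5,0,0.03],[0,0,0,0,0,0,0.03],[0,0,0,0,0,0,0.03]]'
python3 - <<'E'
from h import *
s=arm.read_state(); v=s['position']-O-30*Z; print('lean',np.arctan2(v@SX,v[2]),np.linalg.norm(v), s['wrist_torque'])
plan(mast(148.6,.26),tool(0))
E
```

```text
clock: 18.65
position: [481.7, 23.2, 178.2]
ee_rot: [-0.63, 0.776, -0.015, -0.02]
contact_force: [-5.8, 4.2, 3.1]
gripper_width: 39.0
grasp_force: 61.3
lean -0.048249645578449595 148.38180070013485 [ 0.77533661  1.2216977  -0.0434126 ]
turn [ 0.05 -2.86 -0.05] then shift mm [ 7.2 -1.4 -0.4] pos [481.7  23.2 178.2] clock 18.65
```

```bash
python3 -m pendant '[[0.004,0,0,0,-1.5,0,0.03],[0.0035,0,0,0,-1.4,0,0.03],[0,0,0,0,0,0,0.03],[0,0,0,0,0,0,0.03],[0,0,0,0,0,0,0.03]]'
python3 - <<'E'
from h import *
s=arm.read_state(); v=s['position']-O-30*Z; print('lean',np.arctan2(v@SX,v[2]),np.linalg.norm(v), s['wrist_torque'])
plan(mast(148.6,.26),tool(0))
d=grab('scene');m=cv2.inRange(cv2.cvtColor(d['image'],cv2.COLOR_RGB2HSV),(7,150,120),(22,255,255));m[:150]=0;m[240:]=0;m[:,:320]=0;m[:,400:]=0
y,x=np.nonzero(m);print(x.mean(),y.mean(),len(x))
for q in(0,.2,.24,.26,.28):print(q,proj(d,foot(2.14,q)))
t=grab('top')
o=np.zeros((400,800,3),np.uint8);o[:375,:375]=cv2.resize(d['image'][120:245,300:425],None,fx=3,fy=3);o[:400,400:]=cv2.resize(t['image'][195:295,340:440],None,fx=4,fy=4);cv2.imwrite('pics/f.png',o[:,:,::-1])
E
```

```text
clock: 19.15
position: [480.2, 16.0, 178.3]
ee_rot: [-0.631, 0.776, 0.001, -0.0]
contact_force: [-5.7, 3.3, 3.0]
gripper_width: 39.1
grasp_force: 61.3
lean 0.001241095324434435 148.3200464318056 [ 0.60025647  1.2298092  -0.04364119]
turn [ 0.07  0.01 -0.03] then shift mm [-0.2 -1.4 -0.3] pos [480.2  16.  178.3] clock 19.15
341.0 213.77777777777777 18
0 (np.float64(340.5557213609327), np.float64(208.84990608398377))
0.2 (np.float64(340.58148214463046), np.float64(211.98482744395835))
0.24 (np.float64(340.65903666019614), np.float64(212.6296998857055))
0.26 (np.float64(340.70675247364164), np.float64(212.95359578629566))
0.28 (np.float64(340.76039521367477), np.float64(213.27830514477137))
```

View pics/f.png

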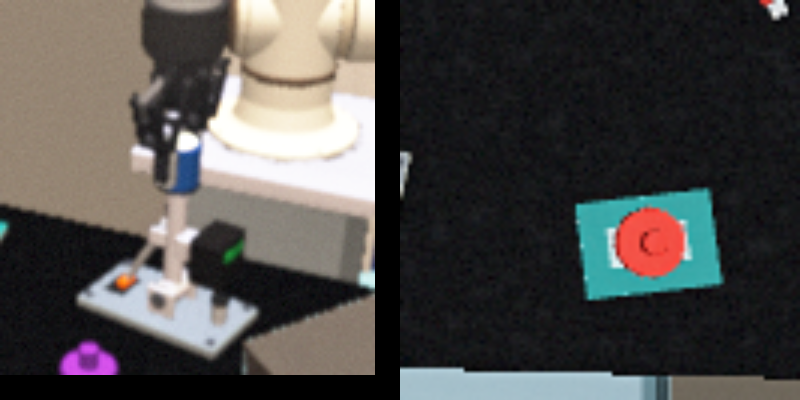

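The mast is upright with the kickstand foot down at the plate, still gripped (61 N). The cap sits centred on the tissue.

```bash
python3 -c "
from bench import arm
print(arm.job_done())"
```

```text
the job is handed in; nothing more can be done
None
```

The job is handed in at about 19 s: the red cap is knob-up on the tissue, the kickstand is snapped fully down, and the mast is upright (measured within 0.01 rad) and still gripped.

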